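Stack the brass sleeves in the bench cradle

ROBOT

A 6-joint arm with a two-finger parallel gripper is mounted at the origin on the work surface. World frame = base frame: x ahead of the robot, y to its left, z up, the work surface at z = 0. Lengths are in m, angles in rad, forces in N, time in s.
With the tool pointing down it reaches from about 0.375 to 0.975 m from the base axis. Payload 3.8 kg.
Tool frame: the origin (TCP) lies on the mounting face of the last link; the fingertips stand 173 mm ahead of it and the grasp point (between the pads) lies 155 mm ahead of it; z points along the fingers, y is the line along which they close (so a half turn about z gives the same grasp; the last joint's range is limited). The gripper opens to 85 mm and grips with 20 to 120 N. Pads are 22 mm wide; open, the fingers measure 114 mm over their backs; the gripper's body (76 mm by 85 mm) begins 54 mm behind the grasp point. The pads swing forward as they close: fully open they stand 13 mm farther back than shut.
Start: joints at [-1.26, 0.264, 1.604, -0, 1.274, -0.037], TCP at [0.23, -0.635, 0.405] pointing down, gripper open.
Joint ranges: [-2.63, 2.63], [-0.94, 2.18], [0.31, 2.57], [-1.31, 4.45], [0, 2.66], [-2.55, 2.55]. Speed limits (rad/s): [2.57, 2.57, 3.14, 3.14, 3.14, 3.14].

INTERFACE

Orientations are given as a rotation vector (axis times angle).
In Python, from workcell import bot gives the robot as it stands.
- The arm moves only by the tool drive_tool, never from a script. Its argument "increments" is a list of rows, each an object with "delta_pos": the shift along the tool's x, y, z in mm, a list of three; "turn": the turn about the tool's z in rad; "jaw": the opening, from -1 (shut) to 1 (fully open). A call has 1 to 8 rows; each row shifts and turns the commanded pose from where the row before left it, along the tool's axes as they then stand; what a row does not reach is not made up. A row lasts 1/12 s, in which the tool goes at most 41.7 mm and 7.16 degrees, less where a joint would pass 70% of its speed; a pose out of reach is approached as far as the arm can. A call is refused whole if a number of a shift passes 41.7 or a number of a turn 0.125, either way. A call with a gripper value outside its range is refused whole. The fingers move at their own pace and stop on an object; "grip_force" is the grip in N (left out, the last holds). Time passes only in rows, so rows that do not move let the fingers close. It gives the time, the measured TCP pose, the force, the opening and the grip force at its end, in the units of the state.
- bot.read_state(): the state, without advancing time (a new reading comes with each control period).
- bot.read_camera(name): name is "scene" or "top" or "wrist"; returns a dict with "pixels" (420x560x3 uint8, red, green, blue), "fovy" (degrees; the focal length in pixels is half the picture's height over the tangent of half this angle, whatever the lens; pixels are square), "cx", "cy" (the principal point, pixels), "k1" (the pictures are not rectified: a ray, as slopes to the right and down, at radius r is drawn at 1 + k1 r^2 times it, then the intrinsics apply), "camera_from_world" (4x4, takes a point from world to camera coordinates); the wrist camera has in their place "hand_eye" (4x4, takes a point from camera to tool coordinates, whose origin is the TCP and whose axes are the flange's). Camera axes: x right, y down, z forward; pixel columns grow to the right and rows downward; lengths in m; the calibration is good to about 2 mm. A picture is of the moment at which its call begins: read the wrist's pose just before it. There is no depth.
- bot.finish_job(): hands the job in; it is judged then, once.
The state is a dict: "time": time; "q": joint angles; "joint_vel": joint speeds; "joint_torque": joint torques, N m; "tool_pos": TCP position; "tcp_rot": TCP orientation; "wrist_force": force on the tool from outside, world axes, zero at the start; "torque": the same for the moment, N m; "width": opening from 0.0 (shut) to 1.0 (fully open); "grip_force": force on a finger pad.
Only numpy, scipy, OpenCV 4.12 (cv2) and the standard library are available. Lean on these libraries where they do the work, as an engineer would, in place of code of your own. Each camera call takes 0.05 s, during which the arm holds its last target. There are 200 camera calls.

TASK

The steel cradle holds a bottom row of three brass sleeves. Take the three matching sleeves from their wooden V-blocks and build the pile up to a pyramid: two saddled side by side in the gaps of the bottom row, the third in the gap on top, all lying the same way with their ends about flush. Set each one down rather than dropping it, keep the bottom row in place, and leave the thinner bar and the other things on the bench where they are.

Things in the scene. Friction and masses are not known exactly. Their poses are not given: they have to be found in the camera images.
- cradle: fixed dark steel cradle, 132 mm (x) by 50 mm (y), 34 mm high walls at its x ends, open y ends, floor 12 mm up, ribs between sleeves; origin on the bench under its centre. Sleeves lie along its y axis, centred at y = 0: bottom row at x = -36, 0, 36 mm, middles 29 mm up; second row settles at x = -18, 18 mm, 58 mm up (2 mm apart); top one at x = 0, 87 mm up
- sleeve_1: to be stacked: plain brass sleeve, a cylinder 34 mm in diameter and 60 mm long with a dark 25 mm bore showing on its flat ends, about 0.24 kg; origin at its middle, its long axis is its own y axis (it may be rolled by any angle about y); starts lying in a V-block
- sleeve_2: to be stacked: plain brass sleeve, a cylinder 34 mm in diameter and 60 mm long with a dark 25 mm bore showing on its flat ends, about 0.24 kg; origin at its middle, its long axis is its own y axis (it may be rolled by any angle about y); starts lying in a V-block
- sleeve_3: to be stacked: plain brass sleeve, a cylinder 34 mm in diameter and 60 mm long with a dark 25 mm bore showing on its flat ends, about 0.24 kg; origin at its middle, its long axis is its own y axis (it may be rolled by any angle about y); starts lying in a V-block
- base_1: loose bottom-row sleeve in the cradle at cradle x = -36 mm: plain brass sleeve, a cylinder 34 mm in diameter and 60 mm long with a dark 25 mm bore showing on its flat ends, about 0.24 kg; origin at its middle, its long axis is its own y axis (it may be rolled by any angle about y)
- base_2: loose bottom-row sleeve in the cradle at cradle x = 0 mm: plain brass sleeve, a cylinder 34 mm in diameter and 60 mm long with a dark 25 mm bore showing on its flat ends, about 0.24 kg; origin at its middle, its long axis is its own y axis (it may be rolled by any angle about y)
- base_3: loose bottom-row sleeve in the cradle at cradle x = 36 mm: plain brass sleeve, a cylinder 34 mm in diameter and 60 mm long with a dark 25 mm bore showing on its flat ends, about 0.24 kg; origin at its middle, its long axis is its own y axis (it may be rolled by any angle about y)
- thin_bar: bystander: thinner solid brass bar, 20 mm in diameter and 60 mm long, without a bore, lying in the fourth V-block; origin at its middle, long axis y
- vblock_1: fixed wooden V-block, 56 mm (x) by 40 mm (y), 25 mm high, its trough along its y axis, shorter than the bar lying in it, so that 10 mm of the bar stands out at either end; a sleeve in it has its middle 32 mm above the bench; origin under its centre; sleeve_1 starts in it
- vblock_2: fixed wooden V-block, 56 mm (x) by 40 mm (y), 25 mm high, its trough along its y axis, shorter than the bar lying in it, so that 10 mm of the bar stands out at either end; a sleeve in it has its middle 32 mm above the bench; origin under its centre; sleeve_2 starts in it
- vblock_3: fixed wooden V-block, 56 mm (x) by 40 mm (y), 25 mm high, its trough along its y axis, shorter than the bar lying in it, so that 10 mm of the bar stands out at either end; a sleeve in it has its middle 32 mm above the bench; origin under its centre; sleeve_3 starts in it
- vblock_4: fixed wooden V-block, 56 mm (x) by 40 mm (y), 25 mm high, its trough along its y axis, shorter than the bar lying in it, so that 10 mm of the bar stands out at either end; a sleeve in it has its middle 32 mm above the bench; origin under its centre; holds the thin bar
- tin: bystander: round closed tin, 64 mm in diameter, 65 mm high, standing beyond the cradle; origin at the centre of its underside
- hammer: bystander: hammer lying at the far side of the bench, handle towards its -x; origin at its underside
- bent_pipe: bystander: bent brass pipe 16 mm thick, about 110 by 80 mm, lying at the far side of the bench; origin on the bench under its straight part
Not all that is in view belongs to the job. What is shaped like the sleeve_3 but blue or pink is not meant.

How it is judged:
At the end, for the whole second after the job is handed in: In the cradle frame the sleeves lie at x = -18 and +18 mm, 58 mm up, and x = 0, 87 mm up (any sleeve in any place), the bottom row still at x = -36, 0, 36 mm, 29 mm up: each within 6 mm in x, 4 mm in height, 10 mm along y, parallel to y within 0.12 rad, and at rest (((x of sleeve_1 in the frame of cradle between -0.024 and -0.012 m and z of sleeve_1 in the frame of cradle between 0.0538 and 0.0618 m) or (x of sleeve_1 in the frame of cradle between 0.012 and 0.024 m and z of sleeve_1 in the frame of cradle between 0.0538 and 0.0618 m) or (x of sleeve_1 in the frame of cradle between -0.006 and 0.006 m and z of sleeve_1 in the frame of cradle between 0.0827 and 0.0907 m)) and y of sleeve_1 in the frame of cradle between -0.01 and 0.01 m and angle between the y axis of each of sleeve_1, sleeve_2, sleeve_3, base_1, base_2, base_3 and the y axis of cradle, either way round below 0.12 rad and linear speed of each of sleeve_1, sleeve_2, sleeve_3, base_1, base_2, base_3 below 0.02 m/s and ((x of sleeve_2 in the frame of cradle between -0.024 and -0.012 m and z of sleeve_2 in the frame of cradle between 0.0538 and 0.0618 m) or (x of sleeve_2 in the frame of cradle between 0.012 and 0.024 m and z of sleeve_2 in the frame of cradle between 0.0538 and 0.0618 m) or (x of sleeve_2 in the frame of cradle between -0.006 and 0.006 m and z of sleeve_2 in the frame of cradle between 0.0827 and 0.0907 m)) and y of sleeve_2 in the frame of cradle between -0.01 and 0.01 m and ((x of sleeve_3 in the frame of cradle between -0.024 and -0.012 m and z of sleeve_3 in the frame of cradle between 0.0538 and 0.0618 m) or (x of sleeve_3 in the frame of cradle between 0.012 and 0.024 m and z of sleeve_3 in the frame of cradle between 0.0538 and 0.0618 m) or (x of sleeve_3 in the frame of cradle between -0.006 and 0.006 m and z of sleeve_3 in the frame of cradle between 0.0827 and 0.0907 m)) and y of sleeve_3 in the frame of cradle between -0.01 and 0.01 m and x of base_1 in the frame of cradle between -0.042 and -0.03 m and z of base_1 in the frame of cradle between 0.025 and 0.033 m and y of base_1 in the frame of cradle between -0.01 and 0.01 m and x of base_2 in the frame of cradle between -0.006 and 0.006 m and z of base_2 in the frame of cradle between 0.025 and 0.033 m and y of base_2 in the frame of cradle between -0.01 and 0.01 m and x of base_3 in the frame of cradle between 0.03 and 0.042 m and z of base_3 in the frame of cradle between 0.025 and 0.033 m and y of base_3 in the frame of cradle between -0.01 and 0.01 m); the robot touches nothing.
It fails at once if the thin bar is moved more than 20 mm (distance of thin_bar from where it was at the start of the episode above 0.02 m).
It fails at once if the tin is moved more than 20 mm (distance of tin from where it was at the start of the episode above 0.02 m).
It fails at once if the hammer is moved more than 20 mm (distance of hammer from where it was at the start of the episode above 0.02 m).
It fails at once if the bent pipe is moved more than 20 mm (distance of bent_pipe from where it was at the start of the episode above 0.02 m).
It fails at once if a sleeve is dropped (moving faster than 0.6 m/s with no finger on it, as after a fall of about 20 mm) ((linear speed of sleeve_1 above 0.6 m/s and contact force between sleeve_1 and the fingers below 0.05 N) or (linear speed of sleeve_2 above 0.6 m/s and contact force between sleeve_2 and the fingers below 0.05 N) or (linear speed of sleeve_3 above 0.6 m/s and contact force between sleeve_3 and the fingers below 0.05 N)).
It also fails if it takes over 66 s, if anything falls off the work surface, if the arm or the gripper's body presses on something with over 40 N, if the wrist force passes 120 N, or if a joint passes its speed limit or range.

## Working session

There is one attempt and no reset: what is moved stays moved. The work goes in short steps, Python scripts to look and compute and a tool call to move; the robot and the scene stay as the last step left them, time stands still between calls to the robot, and variables do not carry over. Pictures are saved under pics/ and viewed, at most 13 in all, crops included, and the job is handed in when it is done.

Besides the shell and the picture viewer there is one more tool, called after "Emit:" as name([rows], argument=value, ...), one row to a line, values as JSON. drive_tool: Moves the arm, as the interface text tells. Its arguments: {"type":"object","properties":{"increments":{"type":"array"},"grip_force":{"type":"number"}},"required":["increments"]}

```bash
mkdir -p pics; cat > h.py <<'E'
import numpy as np, cv2
from scipy.spatial.transform import Rotation as R
from workcell import bot
def K(c):
    f=c["pixels"].shape[0]/2/np.tan(np.radians(c["fovy"])/2); return f
def ray(c,uv,cfw):
    f=K(c); d=np.array([(uv[0]-c["cx"])/f,(uv[1]-c["cy"])/f]); s=d.copy()
    for _ in range(20): s=d/(1+c["k1"]*(s@s))
    M=np.linalg.inv(cfw); return M[:3,3], M[:3,:3]@np.array([s[0],s[1],1])
def proj(c,p,cfw):
    q=cfw[:3,:3]@np.asarray(p)+cfw[:3,3]; s=q[:2]/q[2]; s=s*(1+c["k1"]*(s@s)); return s*K(c)+[c["cx"],c["cy"]]
def wcfw(c,st):
    T=np.eye(4);T[:3,:3]=R.from_rotvec(st["tcp_rot"]).as_matrix();T[:3,3]=st["tool_pos"]
    return np.linalg.inv(T@c["hand_eye"])
def onz(c,uv,cfw,z):
    o,d=ray(c,uv,cfw); return o+d*(z-o[2])/d[2]
def tri(rs):
    A=sum(np.eye(3)-np.outer(d,d)/(d@d) for o,d in rs); b=sum((np.eye(3)-np.outer(d,d)/(d@d))@o for o,d in rs)
    return np.linalg.solve(A,b)
E
python3 - <<'E'
from h import *
import pickle
st=bot.read_state(); print({k:np.round(v,3) for k,v in st.items()})
D={'st':st}
for n in ("top","scene","wrist"):
    c=bot.read_camera(n); D[n]=c; cv2.imwrite(f"pics/{n}0.png",cv2.resize(c["pixels"][:,:,::-1],(800,600),interpolation=cv2.INTER_CUBIC))
    print(n,c["fovy"],c["cx"],c["cy"],c["k1"]); print(np.round(c.get("camera_from_world",c.get("hand_eye")),3))
pickle.dump(D,open("d0.pkl","wb"))
E
```

```text
{'time': np.float64(0.0), 'q': array([-1.26 ,  0.265,  1.605, -0.   ,  1.274, -0.037]), 'joint_vel': array([-0.001,  0.001, -0.   , -0.   , -0.001, -0.001]), 'joint_torque': array([-0.0000e+00, -5.1511e+01, -3.6731e+01, -0.0000e+00,  1.3000e-02,
        0.0000e+00]), 'tool_pos': array([ 0.23 , -0.634,  0.403]), 'tcp_rot': array([-3.092, -0.543,  0.   ]), 'wrist_force': array([-0.127, -0.047, -0.174]), 'torque': array([-0.033, -0.024, -0.049]), 'grip_force': np.float64(0.0), 'width': np.float64(0.998)}
top 53.12351776611432 282.2510006313939 206.68832347812346 -0.0948917115471207
[[ 0.02  -1.     0.01  -0.073]
 [-0.99  -0.021 -0.138  0.623]
 [ 0.138 -0.007 -0.99   1.007]
 [ 0.     0.     0.     1.   ]]
scene 57.0459799928719 278.6253954067885 207.1636441997918 0.029766463008605113
[[-0.728  0.686  0.012  0.476]
 [ 0.42   0.459 -0.783 -0.208]
 [-0.542 -0.565 -0.622  1.186]
 [ 0.     0.     0.     1.   ]]
wrist 59.31488916785326 279.0586561005671 213.4620694173287 -0.08907757213476143
[[-0.    -0.956 -0.293  0.075]
 [ 1.    -0.    -0.    -0.001]
 [-0.    -0.293  0.956  0.032]
 [ 0.     0.     0.     1.   ]]
```

View pics/top0.png

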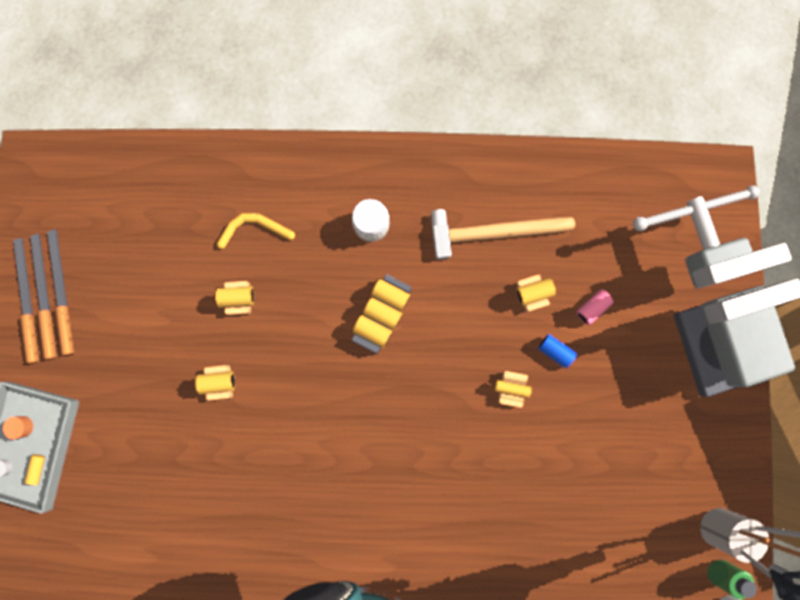

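View pics/scene0.png

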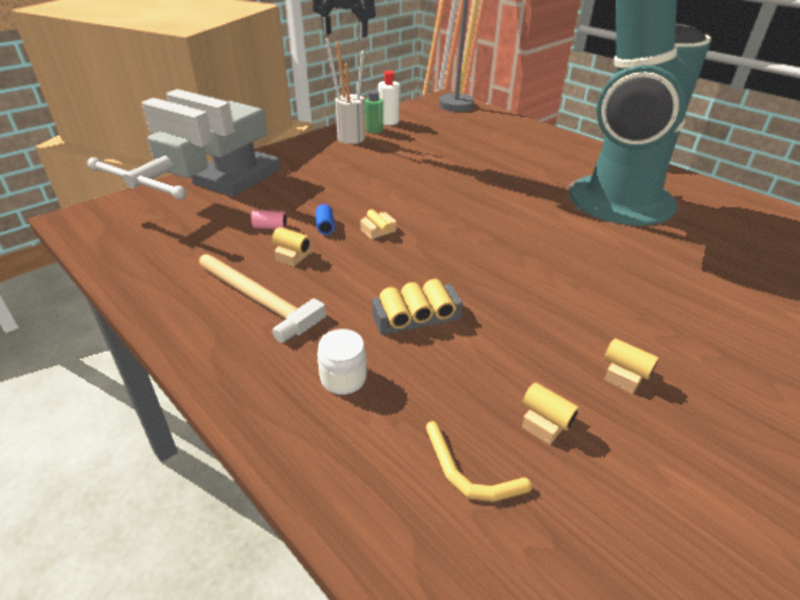

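The top view shows three full-width sleeves at (235,296), (215,382) and (537,292), and the thin bar at (513,388). The cradle is at (382,312). The pink (595,307) and blue (558,350) cylinders are distractors. In the scene view the same sleeves are at (550,407), (630,358) and (292,240). I'll confirm these in an enlarged crop and triangulate the silhouettes.

```bash
cat > m1.py <<'E'
from h import *
import pickle
D=pickle.load(open("d0.pkl","rb"))
P={'A':((235,296),(550,407)),'B':((215,382),(630,358)),'C':((537,292),(292,240)),'T':((513,388),(379,220)),'cr':((382,312),(417,302))}
mos=np.zeros((600,800,3),np.uint8)
masks={}
for i,n in enumerate(("top","scene")):
    c=D[n]; hsv=cv2.cvtColor(c["pixels"],cv2.COLOR_RGB2HSV)
    m=cv2.inRange(hsv,(19,165,90),(32,255,255)); masks[n]=m
    for j,k in enumerate(('A','B','C','cr')):
        x,y=np.array(P[k][i])*0.7; s=3 if k=='cr' else 4; s=s if i or k!='cr' else 4
        w,h=200/s,300/s; x0,y0=int(x-w/2),int(y-h/2)
        t=cv2.resize(c["pixels"][y0:y0+int(h),x0:x0+int(w),::-1],(200,300),interpolation=cv2.INTER_CUBIC)
        mm=cv2.resize(m[y0:y0+int(h),x0:x0+int(w)],(200,300),interpolation=cv2.INTER_NEAREST)
        cs,_=cv2.findContours(mm,cv2.RETR_EXTERNAL,cv2.CHAIN_APPROX_NONE); cv2.drawContours(t,cs,-1,(255,0,255),1)
        mos[i*300:i*300+300,j*200:j*200+200]=t
cv2.imwrite("pics/mos.png",mos)
for k in P:
    rs=[];out=[]
    for i,n in enumerate(("top","scene")):
        c=D[n]; nn,lab,stt,cen=cv2.connectedComponentsWithStats(masks[n])
        uv=np.array(P[k][i])*0.7; j=min([j for j in range(1,nn) if stt[j,4]>60],key=lambda j:np.hypot(*(cen[j]-uv)))
        cs,_=cv2.findContours((lab==j).astype(np.uint8),cv2.RETR_EXTERNAL,cv2.CHAIN_APPROX_NONE)
        r=cv2.minAreaRect(max(cs,key=len)); out.append((np.round(r[0],1),np.round(r[1],1),round(r[2])))
        u=np.array(r[0]); rs.append(ray(c,u,c["camera_from_world"]))
    p=tri(rs); print(k,np.round(p,4),[np.round(np.linalg.norm(np.cross(p-o,d/np.linalg.norm(d))),4) for o,d in rs],out)
    r_=cv2
E
python3 m1.py
```

```text
Traceback (most recent call last):
  File "m1.py", line 22, in <module>
    uv=np.array(P[k][i])*0.7; j=min([j for j in range(1,nn) if stt[j,4]>60],key=lambda j:np.hypot(*(cen[j]-uv)))
                                ~~~^^^^^^^^^^^^^^^^^^^^^^^^^^^^^^^^^^^^^^^^^^^^^^^^^^^^^^^^^^^^^^^^^^^^^^^^^^^^^
ValueError: min() iterable argument is empty
```

View pics/mos.png

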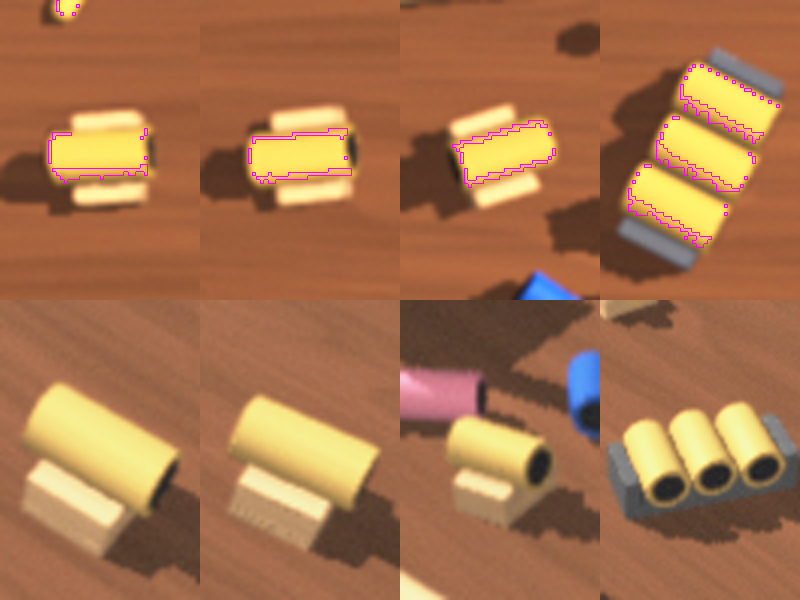

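All four tile pairs show bored, full-size sleeves, so A, B and C are the right ones. Cradle is yawed. I read the silhouette centres off the crop and triangulate.

```bash
python3 - <<'E'
from h import *
import pickle
D=pickle.load(open("d0.pkl","rb")); t,s=D["top"],D["scene"]
P={'A':((164.2,207),(385.2,284.2)),'B':((150.5,268),(442,250.5)),'C':((376,204.2),(203.7,168.2)),'cr':((268.7,218.3),(292,211.3))}
E_={'A':((151,207.3),(177.3,206.6)),'B':((137.5,268.7),(163.8,266.3)),'C':((364.5,207.3),(388,201)),'cr':((259,213),(279,224))}
for k in P:
    rs=[ray(c,u,c["camera_from_world"]) for c,u in zip((t,s),P[k])]; p=tri(rs)
    e=[onz(t,u,t["camera_from_world"],p[2]) for u in E_[k]]; d=e[1]-e[0]
    print(k,np.round(p,4),"miss",np.round([np.linalg.norm(np.cross(p-o,d/np.linalg.norm(d))) for o,d in rs],4),"len",round(np.linalg.norm(d),3),"axis deg",np.degrees(np.arctan2(d[1],d[0])).round(1), "r",np.hypot(*p[:2]).round(3))
o=-D["top"]["camera_from_world"][:3,:3].T@D["top"]["camera_from_world"][:3,3];print(o)
print(R.from_rotvec(D['st']['tcp_rot']).as_matrix().round(3))
E
```

```text
A [0.619  0.2405 0.0304] miss [0.0007 0.0007] len 0.068 axis deg -87.2 r 0.664
B [0.4644 0.2667 0.0305] miss [0.0006 0.0006] len 0.067 axis deg -83.2 r 0.535
C [ 0.6376 -0.2992  0.028 ] miss [0.0011 0.0011] len 0.063 axis deg -73.9 r 0.704
cr [ 0.5945 -0.0243  0.0271] miss [0.0032 0.0032] len 0.058 axis deg -117.7 r 0.595
[ 0.48013187 -0.05291578  1.08377889]
[[ 0.94   0.341 -0.001]
 [ 0.341 -0.94   0.002]
 [ 0.    -0.002 -1.   ]]
```

Heights of 28–30 mm fit the expected 32 and 29 mm, and all reaches are fine. I'll grip each sleeve by its ends, with tool y along its axis. The second row's 2 mm gap rules out gripping across. I'm heading to C first, passing clear of the vise.

Emit:
drive_tool([
  {"delta_pos": [19, -33, 0], "turn": 0.067, "jaw": 1},
  {"delta_pos": [19, -34, 0], "turn": 0, "jaw": 1},
  {"delta_pos": [19, -34, 0], "turn": 0, "jaw": 1},
  {"delta_pos": [19, -34, 0], "turn": 0, "jaw": 1},
  {"delta_pos": [19, -34, 0], "turn": 0, "jaw": 1},
  {"delta_pos": [19, -34, 0], "turn": 0, "jaw": 1},
  {"delta_pos": [19, -34, 0], "turn": 0, "jaw": 1},
  {"delta_pos": [19, -34, 0], "turn": 0, "jaw": 1},
], grip_force=40)

```text
time: 0.82
tool_pos: [0.2983, -0.3296, 0.4043]
tcp_rot: [-3.11, -0.439, 0.0]
wrist_force: [0.9, -0.0, 1.1]
width: 1.004
grip_force: 0.0
```

Emit:
drive_tool([
  {"delta_pos": [37, 7, 10], "turn": 0, "jaw": 1},
  {"delta_pos": [37, 7, 10], "turn": 0, "jaw": 1},
  {"delta_pos": [37, 7, 10], "turn": 0, "jaw": 1},
  {"delta_pos": [37, 7, 10], "turn": 0, "jaw": 1},
  {"delta_pos": [37, 7, 10], "turn": 0, "jaw": 1},
  {"delta_pos": [37, 7, 10], "turn": 0, "jaw": 1},
  {"delta_pos": [37, 7, 10], "turn": 0, "jaw": 1},
  {"delta_pos": [37, 7, 10], "turn": 0, "jaw": 1},
])

```text
time: 1.48
tool_pos: [0.6001, -0.3027, 0.3236]
tcp_rot: [-3.11, -0.44, 0.001]
wrist_force: [0.2, -1.0, 0.1]
width: 0.997
grip_force: 0.0
```

```bash
cat >> h.py <<'E'
from scipy.optimize import minimize
def hull(c,cfw,p,ax,L=0.06,r=0.017):
    a=np.array([np.cos(ax),np.sin(ax),0]); n=np.array([-a[1],a[0],0]); t=np.linspace(0,2*np.pi,40)
    pts=[proj(c,np.array(p)+s*a*L/2+r*(np.cos(q)*n+np.sin(q)*np.array([0,0,1])),cfw) for s in (-1,1) for q in t]
    return cv2.convexHull(np.array(pts,np.float32))[:,0]
def snap(name):
    st=bot.read_state(); c=bot.read_camera("wrist"); f=wcfw(c,st)
    cv2.imwrite(f"pics/{name}.png",c["pixels"][:,:,::-1]); return st,c,f
def brass(c):
    h=cv2.cvtColor(c["pixels"],cv2.COLOR_RGB2HSV); return h
def draw(img,h,col=(255,0,255),s=1,o=(0,0)):
    cv2.polylines(img,[np.round((h-np.array(o))*s*16).astype(np.int32)],True,col,1,cv2.LINE_AA,4)
def phi(st):
    m=R.from_rotvec(st["tcp_rot"]).as_matrix(); return np.arctan2(m[1,0],m[0,0])
E
python3 - <<'E'
from h import *
import pickle
st,c,f=snap("w1"); pickle.dump((st,c,f),open("w1.pkl","wb"))
print(np.degrees(phi(st)))
p=np.array([.6376,-.2992,.031]); u=proj(c,p,f); print(u)
h=hull(c,f,p,np.radians(-73.9))
o=np.maximum(np.round(u-[80,60]),0).astype(int); s=5
crop=c["pixels"][o[1]:o[1]+120,o[0]:o[0]+160,::-1]; im=cv2.resize(crop,None,fx=s,fy=s,interpolation=cv2.INTER_CUBIC)
draw(im,h,s=s,o=o-0.0); print(o,crop.shape); cv2.imwrite("pics/w1c.png",im)
hs=cv2.cvtColor(c["pixels"],cv2.COLOR_RGB2HSV)
x,y=u.astype(int); print(hs[y-30:y+31:6,x], hs[y,x-60:x+61:10])
E
```

```text
16.108058490586057
[290.60971649 156.06454142]
[211  96] (120, 160, 3)
[[ 22 103 255]
 [ 22 151 245]
 [ 26 137 254]
 [ 29 121 255]
 [ 29 116 255]
 [ 29 121 255]
 [ 29 120 255]
 [ 27 129 255]
 [ 20 165 225]
 [ 29  55 255]
 [ 30  43 255]] [[ 11 145 100]
 [ 23 151 255]
 [ 29 114 255]
 [ 29 119 255]
 [ 29 119 255]
 [ 29 122 255]
 [ 29 121 255]
 [ 29 120 255]
 [ 28 122 255]
 [ 29 120 255]
 [ 26 144 255]
 [ 11 158 179]
 [ 11 152 191]]
```

View pics/w1c.png

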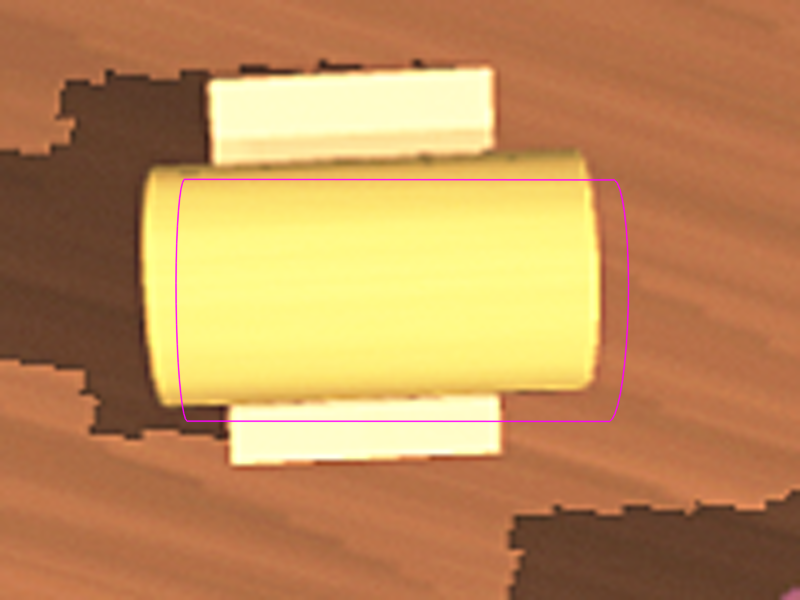

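The crop shows sleeve C, with silhouette corners at about (148,168), (583,151), (594,388) and (162,405). That is a shift of about 7 px and 2° from the prediction, so I'll fit it by code.

```bash
cat >> h.py <<'E'
def fit(c,f,p0,ax0,z):
    hs=cv2.cvtColor(c["pixels"],cv2.COLOR_RGB2HSV)
    m=cv2.inRange(hs,(17,97,140),(34,255,255)); m=cv2.morphologyEx(m,cv2.MORPH_OPEN,np.ones((3,3),np.uint8))
    n,lab,s,cen=cv2.connectedComponentsWithStats(m); u=proj(c,[p0[0],p0[1],z],f)
    j=min([j for j in range(1,n) if s[j,4]>800],key=lambda j:np.hypot(*(cen[j]-u))); m=(lab==j).astype(np.uint8)
    def cost(v):
        g=np.zeros(m.shape,np.uint8); h=hull(c,f,[v[0],v[1],z],v[2]); cv2.fillPoly(g,[np.round(h*16).astype(np.int32)],1,cv2.LINE_8,4)
        return 1-(g&m).sum()/(g|m).sum()
    v0=np.array([p0[0],p0[1],ax0]); S=np.vstack([v0,v0+[.01,0,0],v0+[0,.01,0],v0+[0,0,.08]])
    r=minimize(cost,v0,method="Nelder-Mead",options=dict(initial_simplex=S,xatol=1e-4,fatol=1e-5))
    return r.x,1-r.fun
def plan(st,p,ax,h):
    """tool moves to put the tool axis over p, tool y along ax, TCP height h"""
    ph=phi(st); tgt=ax+np.pi/2; d=(tgt-ph+np.pi/2)%np.pi-np.pi/2; ph2=ph+d
    D=np.array([p[0],p[1],h])-st["tool_pos"]
    return "turn %.3f after-turn delta [%.1f, %.1f, %.1f] mm; phi %.1f"%(-d,1e3*(D[0]*np.cos(ph2)+D[1]*np.sin(ph2)),1e3*(D[0]*np.sin(ph2)-D[1]*np.cos(ph2)),-1e3*D[2],np.degrees(ph2))
E
python3 - <<'E'
from h import *
import pickle
st,c,f=pickle.load(open("w1.pkl","rb"))
v,i=fit(c,f,[.6376,-.2992],np.radians(-73.9),.032); print(v,np.degrees(v[2]),i)
D=pickle.load(open("d0.pkl","rb"))["top"]
print("z check",tri([ray(c,proj(c,[v[0],v[1],.032],f),f),ray(D,(376,204.2),D["camera_from_world"])]))
print(plan(bot.read_state(),v,v[2],.032+.155))
E
```

```text
[ 0.63971651 -0.2943456  -1.27209083] -72.88543548551924 0.9534986713906112
z check [ 0.63871807 -0.29621394  0.03523363]
turn -0.016 after-turn delta [35.0, 3.3, 133.0] mm; phi 17.1
```

Emit:
drive_tool([
  {"delta_pos": [0, 0, 0], "turn": -0.035, "jaw": 1},
  {"delta_pos": [17.5, 2, 20], "turn": 0, "jaw": 1},
  {"delta_pos": [17.5, 2, 20], "turn": 0, "jaw": 1},
  {"delta_pos": [0, 0, 30], "turn": 0, "jaw": 1},
  {"delta_pos": [0, 0, 30], "turn": 0, "jaw": 1},
  {"delta_pos": [0, 0, 20], "turn": 0, "jaw": 1},
  {"delta_pos": [0, 0, 14], "turn": 0, "jaw": 1},
  {"delta_pos": [0, 0, 0], "turn": 0, "jaw": 1},
])

```text
time: 2.2
tool_pos: [0.6308, -0.2953, 0.186]
tcp_rot: [-3.098, -0.493, 0.01]
wrist_force: [-1.1, 0.1, -0.1]
width: 1.001
grip_force: 0.0
```

Emit:
drive_tool([
  {"delta_pos": [0, 0, 0], "turn": 0, "jaw": -0.1},
  {"delta_pos": [0, 0, 0], "turn": 0, "jaw": -0.1},
  {"delta_pos": [0, 0, 0], "turn": 0, "jaw": -0.1},
  {"delta_pos": [0, 0, 0], "turn": 0, "jaw": -0.1},
  {"delta_pos": [0, 0, 0], "turn": 0, "jaw": -0.1},
  {"delta_pos": [0, 0, 0], "turn": 0, "jaw": -0.1},
])

```text
time: 2.7
tool_pos: [0.6338, -0.2969, 0.1931]
tcp_rot: [3.1, 0.494, 0.005]
wrist_force: [-0.5, -0.4, 6.8]
width: 0.691
grip_force: 44.7
```

```bash
python3 - <<'E'
from h import *
st,c,f=snap("w2"); st=bot.read_state(); print(st["tool_pos"],np.degrees(phi(st)),st["wrist_force"],st["joint_vel"])
v,i=fit(c,f,[.6397,-.2943],np.radians(-72),.032); print(v[:2],np.degrees(v[2]),i,plan(st,v,v[2],.2))
E
```

```text
[ 0.63384267 -0.29686344  0.19307922] 18.09739419131148 [-1.60212053 -0.92207628  6.69001825] [-3.78018391e-05 -1.42702425e-03  1.54226842e-05  4.74400862e-04
 -2.00580228e-04 -1.00942377e-03]
[ 0.63908639 -0.29451443] -72.38590370448803 0.9454630935590033 turn 0.008 after-turn delta [5.7, -0.7, -6.9] mm; phi 17.6
```

View pics/w2.png

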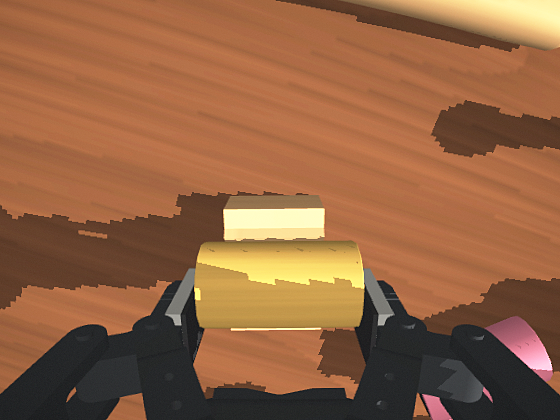

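The view shows the sleeve held by its ends, with its centre at row 285 and the pads about 6 mm off towards −tool x. I'll open, shift 6 mm, and re-close to centre it.

Emit:
drive_tool([
  {"delta_pos": [0, 0, 0], "turn": 0, "jaw": 1},
  {"delta_pos": [0, 0, 0], "turn": 0, "jaw": 1},
  {"delta_pos": [6, 0, 0], "turn": 0.005, "jaw": 1},
  {"delta_pos": [0, 0, 0], "turn": 0, "jaw": 1},
  {"delta_pos": [0, 0, 0], "turn": 0, "jaw": 1},
])

```text
time: 3.17
tool_pos: [0.6389, -0.2941, 0.1903]
tcp_rot: [-3.103, -0.487, 0.0]
wrist_force: [0.5, 0.6, 0.2]
width: 1.0
grip_force: 0.0
```

Emit:
drive_tool([
  {"delta_pos": [0, 0, 0], "turn": 0, "jaw": -0.1},
  {"delta_pos": [0, 0, 0], "turn": 0, "jaw": -0.1},
  {"delta_pos": [0, 0, 0], "turn": 0, "jaw": -0.1},
  {"delta_pos": [0, 0, 0], "turn": 0, "jaw": -0.1},
  {"delta_pos": [0, 0, 0], "turn": 0, "jaw": -0.1},
  {"delta_pos": [0, 0, 0], "turn": 0, "jaw": -0.1},
])

```text
time: 3.67
tool_pos: [0.6386, -0.2945, 0.1908]
tcp_rot: [3.104, 0.486, 0.0]
wrist_force: [-0.1, 0.1, 0.5]
width: 0.698
grip_force: 43.7
```

The sleeve is now centred, with its middle 159 mm ahead of the TCP. I'll lift it and go to a viewing spot beside the cradle.

Emit:
drive_tool([
  {"delta_pos": [0, 0, -20], "turn": 0, "jaw": -0.1},
  {"delta_pos": [0, 0, -30], "turn": 0.11, "jaw": -0.1},
  {"delta_pos": [0, 0, -35], "turn": 0.11, "jaw": -0.1},
  {"delta_pos": [0, 0, -35], "turn": 0.11, "jaw": -0.1},
  {"delta_pos": [0, 0, -30], "turn": 0.115, "jaw": -0.1},
  {"delta_pos": [0, 0, -10], "turn": 0.115, "jaw": -0.1},
  {"delta_pos": [0, 0, 0], "turn": 0.115, "jaw": -0.1},
  {"delta_pos": [0, 0, 0], "turn": 0.115, "jaw": -0.1},
])

```text
time: 4.33
tool_pos: [0.6388, -0.2944, 0.3521]
tcp_rot: [3.049, -0.754, 0.003]
wrist_force: [1.1, -0.1, -3.0]
width: 0.696
grip_force: 44.3
```

Emit:
drive_tool([
  {"delta_pos": [-20, -18, 0], "turn": 0, "jaw": -0.1},
  {"delta_pos": [-29, -26, 0], "turn": 0, "jaw": -0.1},
  {"delta_pos": [-29, -26, 0], "turn": 0, "jaw": -0.1},
  {"delta_pos": [-29, -26, 0], "turn": 0, "jaw": -0.1},
  {"delta_pos": [-29, -26, 0], "turn": 0, "jaw": -0.1},
  {"delta_pos": [-29, -26, 0], "turn": 0, "jaw": -0.1},
  {"delta_pos": [-29, -26, 0], "turn": 0, "jaw": -0.1},
  {"delta_pos": [-29, -26, 0], "turn": 0, "jaw": -0.1},
])

```text
time: 5.0
tool_pos: [0.5315, -0.0125, 0.3498]
tcp_rot: [-3.052, 0.746, 0.002]
wrist_force: [-0.4, 0.1, -2.2]
width: 0.693
grip_force: 44.2
```

Emit:
drive_tool([
  {"delta_pos": [-20, -18, 0], "turn": 0, "jaw": -0.1},
  {"delta_pos": [0, 0, 0], "turn": 0, "jaw": -0.1},
  {"delta_pos": [0, 0, 0], "turn": 0, "jaw": -0.1},
])

```text
time: 5.25
tool_pos: [0.5226, 0.0125, 0.35]
tcp_rot: [3.053, -0.741, -0.002]
wrist_force: [0.2, 0.8, -2.6]
width: 0.695
grip_force: 44.3
```

```bash
python3 - <<'E'
from h import *
import pickle
st,c,f=snap("w3"); pickle.dump((st,c,f),open("w3.pkl","wb")); print(st["tool_pos"],np.degrees(phi(st)))
im=cv2.resize(c["pixels"][:,:,::-1],(800,600),interpolation=cv2.INTER_CUBIC)
a=np.radians(-117.7); n=np.array([-np.sin(a),np.cos(a),0])
for k in (-36,0,36): draw(im,hull(c,f,np.array([.5945,-.0243,.029])+n*k/1e3,a),s=800/560)
cv2.imwrite("pics/w3c.png",im)
E
```

```text
[0.52255    0.01245996 0.35004046] -27.278594567720102
```

View pics/w3c.png

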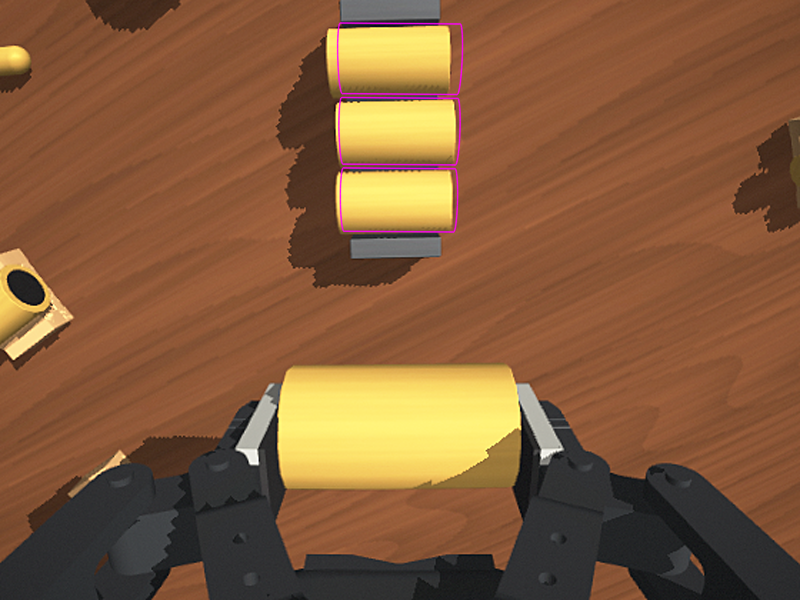

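The three bottom sleeves sit at rows 27–97, 98–166 and 169–233 (columns about 330–457), with the wall tops at y ≤ 22 and 236–258. They are within a few mm of the prediction, so I'll fit each one.

```bash
cat > fitc.py <<'E'
from h import *
def rows(c,f,c0,a,z,ks,thr=(17,90,110)):
    # joint fit of bars: offsets per bar along axis free, common x shift & yaw
    n=np.array([-np.sin(a),np.cos(a)]); out=[]
    for k in ks:
        v,i=fit(c,f,np.array(c0)+n*k,a,z); out.append(v); print(k,np.round(v[:2],4),np.degrees(v[2]).round(1),round(i,3))
    return np.array(out)
E
python3 - <<'E'
from fitc import *
import pickle
st,c,f=pickle.load(open("w3.pkl","rb"))
a=np.radians(-117.7)
o=rows(c,f,[.5945,-.0243],a,.029,(-.036,0,.036))
ctr=o[:,:2].mean(0); d=o[2,:2]-o[0,:2]; print(ctr,np.linalg.norm(d),"axis from row line",np.degrees(np.arctan2(d[1],d[0]))-90)
# own readings
s=.7
for z,(x0,x1,y0,y1) in ((.029,(328,451,27,97)),(.029,(337,457,98,166)),(.029,(337,455,169,233))):
    print(np.round(onz(c,((x0+x1)/2*s,(y0+y1)/2*s),f,z+.008),4))
print([np.round(onz(c,(u*s,v*s),f,.034),4) for u,v in ((350,258),(441,257),(341,22),(440,22))])
D=pickle.load(open("d0.pkl","rb"))["top"]
print("z",tri([ray(c,proj(c,[*o[1,:2],.029],f),f),ray(D,(268.7,218.3),D["camera_from_world"])]))
E
```

```text
-0.036 [ 0.5634 -0.0051] -115.2 0.887
0 [ 0.5952 -0.0229] -116.7 0.86
0.036 [ 0.6282 -0.0359] -116.6 0.814
[ 0.59559002 -0.02129898] 0.0717417018829603 axis from row line -115.38241765071027
[ 0.6262 -0.0353  0.037 ]
[ 0.5943 -0.0231  0.037 ]
[ 0.5633 -0.0065  0.037 ]
[array([0.5471, 0.0305, 0.034 ]), array([ 0.5246, -0.0143,  0.034 ]), array([ 0.6546, -0.0229,  0.034 ]), array([ 0.632 , -0.0666,  0.034 ])]
z [ 0.5959315  -0.02479877  0.02741506]
```

The cradle centre is about (0.5955, −0.0215) with its axis at −116.5°. Wall length 50 mm and row spacing 71.7 mm both check. Far slot first, at (0.6116, −0.0295).

Emit:
drive_tool([
  {"delta_pos": [25, 0, 0], "turn": -0.013, "jaw": -0.1},
  {"delta_pos": [30, -1, 10], "turn": 0, "jaw": -0.1},
  {"delta_pos": [28, -1, 25], "turn": 0, "jaw": -0.1},
  {"delta_pos": [15, 0, 30], "turn": 0, "jaw": -0.1},
  {"delta_pos": [0, 0, 30], "turn": 0, "jaw": -0.1},
  {"delta_pos": [0, 0, 20], "turn": 0, "jaw": -0.1},
  {"delta_pos": [0, 0, 5], "turn": 0, "jaw": -0.1},
  {"delta_pos": [0, 0, 0], "turn": 0, "jaw": -0.1},
])

```text
time: 5.97
tool_pos: [0.6108, -0.0327, 0.2277]
tcp_rot: [3.055, -0.728, -0.009]
wrist_force: [-0.3, -1.0, -2.4]
width: 0.696
grip_force: 44.2
```

Emit:
drive_tool([
  {"delta_pos": [0, 0, 0], "turn": 0, "jaw": -0.1},
])

```text
time: 6.05
tool_pos: [0.6123, -0.0324, 0.2311]
tcp_rot: [3.056, -0.727, 0.001]
wrist_force: [0.4, 0.2, -1.1]
width: 0.696
grip_force: 44.2
```

```bash
python3 - <<'E'
from h import *
st,c,f=snap("w4"); print(st["tool_pos"],np.degrees(phi(st)),st["wrist_force"])
print(plan(st,[.6116,-.0295],np.radians(-116.5),.217))
z=st["tool_pos"][2]-.159
v,i=fit(c,f,st["tool_pos"][:2],np.radians(-116.5),z); print(v,np.degrees(v[2]),i,"held offset",plan(st,v,v[2],.217))
E
```

```text
[ 0.61233031 -0.03237261  0.23106634] -26.771681901171654 [ 0.44729073  0.15665182 -1.09135736]
turn -0.005 after-turn delta [-1.9, -2.2, 14.1] mm; phi -26.5
[ 0.61538619 -0.03350319 -1.98665588] -113.82699703766566 0.538111448235033 held offset turn -0.051 after-turn delta [3.3, -0.2, 14.1] mm; phi -23.8
```

Emit:
drive_tool([
  {"delta_pos": [-2.5, -2, 5], "turn": -0.005, "jaw": -0.1},
  {"delta_pos": [0, 0, 4], "turn": 0, "jaw": -0.1},
  {"delta_pos": [0, 0, 0], "turn": 0, "jaw": -0.1},
  {"delta_pos": [0, 0, 0], "turn": 0, "jaw": -0.1},
])

```text
time: 6.43
tool_pos: [0.6104, -0.0283, 0.2221]
tcp_rot: [-3.059, 0.717, -0.001]
wrist_force: [0.9, 0.5, -1.9]
width: 0.695
grip_force: 44.3
```

Emit:
drive_tool([
  {"delta_pos": [0, 0, 2], "turn": 0, "jaw": -0.1},
  {"delta_pos": [0, 0, 0], "turn": 0, "jaw": -0.1},
  {"delta_pos": [0, 0, 0], "turn": 0, "jaw": -0.1},
])

```text
time: 6.68
tool_pos: [0.6105, -0.0285, 0.2197]
tcp_rot: [3.058, -0.718, 0.0]
wrist_force: [-0.4, 0.4, -2.9]
width: 0.695
grip_force: 44.3
```

Emit:
drive_tool([
  {"delta_pos": [0, 0, 1.5], "turn": 0, "jaw": -0.1},
  {"delta_pos": [0, 0, 0], "turn": 0, "jaw": -0.1},
  {"delta_pos": [0, 0, 0], "turn": 0, "jaw": -0.1},
])

```text
time: 6.93
tool_pos: [0.6104, -0.0286, 0.218]
tcp_rot: [3.058, -0.718, -0.0]
wrist_force: [-0.3, -0.4, -2.2]
width: 0.696
grip_force: 44.3
```

Emit:
drive_tool([
  {"delta_pos": [0, 0, 1], "turn": 0, "jaw": -0.1},
  {"delta_pos": [0, 0, 0], "turn": 0, "jaw": -0.1},
  {"delta_pos": [0, 0, 0], "turn": 0, "jaw": -0.1},
])

```text
time: 7.18
tool_pos: [0.6105, -0.0286, 0.2171]
tcp_rot: [-3.058, 0.718, 0.0]
wrist_force: [-0.9, -0.6, -3.0]
width: 0.697
grip_force: 44.3
```

Emit:
drive_tool([
  {"delta_pos": [0, 0, 1], "turn": 0, "jaw": -0.1},
  {"delta_pos": [0, 0, 0], "turn": 0, "jaw": -0.1},
  {"delta_pos": [0, 0, 0], "turn": 0, "jaw": -0.1},
])

```text
time: 7.43
tool_pos: [0.6108, -0.0286, 0.2166]
tcp_rot: [-3.058, 0.718, -0.001]
wrist_force: [0.7, -0.1, -0.2]
width: 0.691
grip_force: 44.5
```

```bash
python3 - <<'E'
from h import *
c=bot.read_camera("scene"); cv2.imwrite("pics/s5.png",cv2.resize(c["pixels"][130:280,200:400,::-1],(800,600),interpolation=cv2.INTER_CUBIC))
E
```

```text
(no output)
```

View pics/s5.png

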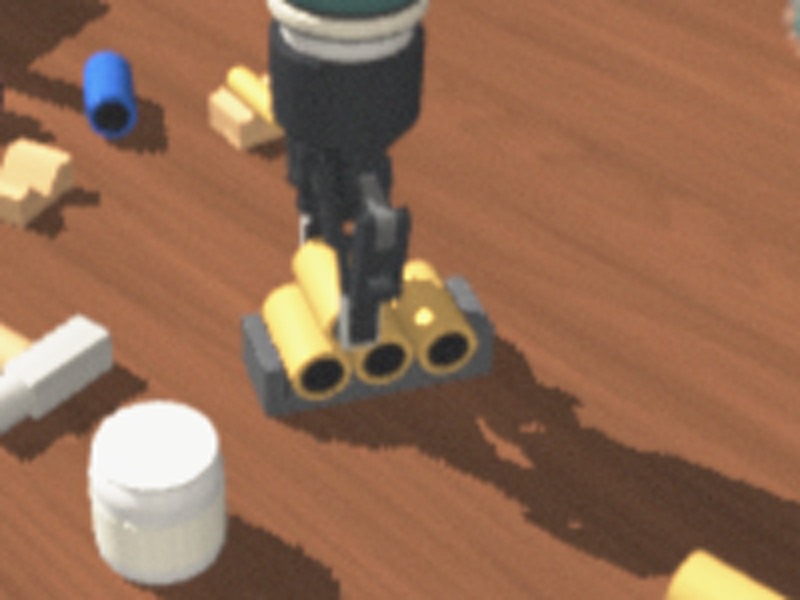

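The sleeve sits in the far gap (finger at (365,330) between the bases) and the force shows contact. Releasing slowly and rising.

Emit:
drive_tool([
  {"delta_pos": [0, 0, 0.5], "turn": 0, "jaw": 0.42},
  {"delta_pos": [0, 0, 0], "turn": 0, "jaw": 0.5},
  {"delta_pos": [0, 0, 0], "turn": 0, "jaw": 0.7},
  {"delta_pos": [0, 0, 0], "turn": 0, "jaw": 1},
  {"delta_pos": [0, 0, 0], "turn": 0, "jaw": 1},
  {"delta_pos": [0, 0, -20], "turn": 0, "jaw": 1},
  {"delta_pos": [0, 0, -35], "turn": 0, "jaw": 1},
  {"delta_pos": [0, 0, -35], "turn": 0, "jaw": 1},
])

```text
time: 8.15
tool_pos: [0.6095, -0.0284, 0.3047]
tcp_rot: [3.058, -0.718, -0.007]
wrist_force: [1.1, -0.4, 0.2]
width: 1.004
grip_force: 0.0
```

```bash
python3 - <<'E'
from h import *
st=bot.read_state();print(st["tool_pos"],np.degrees(phi(st)),st["q"])
print("A",plan(st,[.619,.2405],np.radians(-87.2),.31)); print("B",plan(st,[.4644,.2667],np.radians(-83.2),.31))
E
```

```text
[ 0.60946714 -0.02842956  0.30466973] -26.424574153092433 [-8.74498935e-02  2.24254162e-01  1.84519744e+00  5.86761948e-05
  1.07684153e+00  1.94451065e+00]
A turn -0.510 after-turn delta [22.7, -268.1, -5.3] mm; phi 2.8
B turn -0.580 after-turn delta [-109.1, -310.2, -5.3] mm; phi 6.8
```

Emit:
drive_tool([
  {"delta_pos": [0, 0, -10], "turn": -0.102, "jaw": 1},
  {"delta_pos": [0, 0, 0], "turn": -0.102, "jaw": 1},
  {"delta_pos": [0, 0, 0], "turn": -0.102, "jaw": 1},
  {"delta_pos": [0, 0, 0], "turn": -0.102, "jaw": 1},
  {"delta_pos": [0, 0, 0], "turn": -0.102, "jaw": 1},
  {"delta_pos": [3, -38, 0], "turn": 0, "jaw": 1},
  {"delta_pos": [3, -38, 0], "turn": 0, "jaw": 1},
  {"delta_pos": [3, -38, 0], "turn": 0, "jaw": 1},
])

```text
time: 8.82
tool_pos: [0.6139, 0.0862, 0.3158]
tcp_rot: [-3.141, -0.073, -0.0]
wrist_force: [1.0, 0.1, -1.5]
width: 0.998
grip_force: 0.0
```

Emit:
drive_tool([
  {"delta_pos": [3, -39, 0], "turn": 0, "jaw": 1},
  {"delta_pos": [3, -39, 0], "turn": 0, "jaw": 1},
  {"delta_pos": [3, -38, 0], "turn": 0, "jaw": 1},
  {"delta_pos": [4, -38, 5], "turn": 0, "jaw": 1},
  {"delta_pos": [0, 0, 0], "turn": 0, "jaw": 1},
  {"delta_pos": [0, 0, 0], "turn": 0, "jaw": 1},
])

```text
time: 9.32
tool_pos: [0.6189, 0.2424, 0.3101]
tcp_rot: [3.14, 0.083, -0.001]
wrist_force: [0.1, -0.7, -0.4]
width: 0.998
grip_force: 0.0
```

```bash
python3 - <<'E'
from h import *
st,c,f=snap("w6"); print(st["tool_pos"],np.degrees(phi(st)))
v,i=fit(c,f,[.619,.2405],np.radians(-87.2),.032); print(v,np.degrees(v[2]),i); print(plan(st,v,v[2],.191))
# edges of the silhouette by saturation/line fit for the yaw
hs=cv2.cvtColor(c["pixels"],cv2.COLOR_RGB2HSV); im=c["pixels"][:,:,::-1].copy(); draw(im,hull(c,f,[v[0],v[1],.032],v[2]))
u=proj(c,[v[0],v[1],.032],f).astype(int); o=np.maximum(u-[80,60],0)
cv2.imwrite("pics/w6c.png",cv2.resize(im[o[1]:o[1]+120,o[0]:o[0]+160],(800,600),interpolation=cv2.INTER_CUBIC))
E
```

```text
[0.61888783 0.24242701 0.3101285 ] 3.0180999568959654
[ 0.61907776  0.24081763 -1.48108069] -84.85967262329744 0.9617607825700312
turn -0.037 after-turn delta [0.0, 1.6, 119.1] mm; phi 5.1
```

View pics/w6c.png

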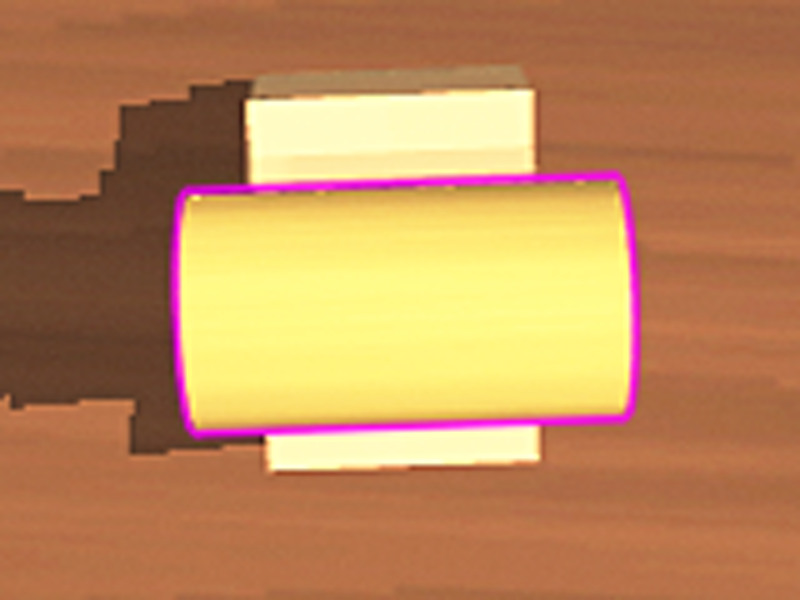

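The fitted outline lies on sleeve A's edges (corners (182,188), (620,175), (632,420) and (195,435)). Descending and gripping.

Emit:
drive_tool([
  {"delta_pos": [0, 1.5, 15], "turn": -0.037, "jaw": 1},
  {"delta_pos": [0, 0, 30], "turn": 0, "jaw": 1},
  {"delta_pos": [0, 0, 30], "turn": 0, "jaw": 1},
  {"delta_pos": [0, 0, 25], "turn": 0, "jaw": 1},
  {"delta_pos": [0, 0, 14], "turn": 0, "jaw": 1},
  {"delta_pos": [0, 0, 5], "turn": 0, "jaw": 1},
  {"delta_pos": [0, 0, 0], "turn": 0, "jaw": 1},
  {"delta_pos": [0, 0, 0], "turn": 0, "jaw": 1},
])

```text
time: 10.03
tool_pos: [0.6203, 0.2382, 0.1929]
tcp_rot: [-3.138, -0.133, -0.002]
wrist_force: [-0.0, 0.2, 0.3]
width: 1.001
grip_force: 0.0
```

```bash
python3 - <<'E'
from h import *
st=bot.read_state();print(st["tool_pos"],plan(st,[.6191,.2408],-1.481,.191))
E
```

```text
[0.62028548 0.23822142 0.19286283] turn -0.005 after-turn delta [-0.9, -2.7, 1.9] mm; phi 5.1
```

Correct by (−1, −2.5, 2) and grip.

Emit:
drive_tool([
  {"delta_pos": [-1, -2.5, 2], "turn": -0.003, "jaw": 1},
  {"delta_pos": [0, 0, 0], "turn": 0, "jaw": -0.1},
  {"delta_pos": [0, 0, 0], "turn": 0, "jaw": -0.1},
  {"delta_pos": [0, 0, 0], "turn": 0, "jaw": -0.1},
  {"delta_pos": [0, 0, 0], "turn": 0, "jaw": -0.1},
  {"delta_pos": [0, 0, 0], "turn": 0, "jaw": -0.1},
  {"delta_pos": [0, 0, 0], "turn": 0, "jaw": -0.1},
])

```text
time: 10.62
tool_pos: [0.6188, 0.2414, 0.1914]
tcp_rot: [-3.138, -0.14, -0.003]
wrist_force: [-1.0, -0.8, 5.9]
width: 0.694
grip_force: 43.8
```

```bash
python3 - <<'E'
from h import *
st=bot.read_state();print(st["tool_pos"],np.degrees(phi(st)),plan(st,[.5794-.072,-.0135+.036],np.radians(-116.5),.35))
E
```

```text
[0.61881514 0.24138091 0.1913683 ] 5.105001997368176 turn 0.552 after-turn delta [-2.0, 245.6, -158.6] mm; phi -26.5
```

Emit:
drive_tool([
  {"delta_pos": [0, 0, -20], "turn": 0, "jaw": -0.1},
  {"delta_pos": [0, 0, -35], "turn": 0, "jaw": -0.1},
  {"delta_pos": [0, 0, -35], "turn": 0.11, "jaw": -0.1},
  {"delta_pos": [0, 0, -35], "turn": 0.11, "jaw": -0.1},
  {"delta_pos": [0, 0, -33], "turn": 0.11, "jaw": -0.1},
  {"delta_pos": [0, 0, 0], "turn": 0.11, "jaw": -0.1},
  {"delta_pos": [0, 0, 0], "turn": 0.112, "jaw": -0.1},
  {"delta_pos": [0, 25, 0], "turn": 0, "jaw": -0.1},
])

```text
time: 11.28
tool_pos: [0.6081, 0.2213, 0.3489]
tcp_rot: [-3.053, 0.724, -0.005]
wrist_force: [1.2, -0.9, -1.2]
width: 0.693
grip_force: 44.6
```

Emit:
drive_tool([
  {"delta_pos": [0, 38, 0], "turn": 0, "jaw": -0.1},
  {"delta_pos": [0, 38, 0], "turn": 0, "jaw": -0.1},
  {"delta_pos": [0, 38, 0], "turn": 0, "jaw": -0.1},
  {"delta_pos": [0, 38, 0], "turn": 0, "jaw": -0.1},
  {"delta_pos": [0, 38, 0], "turn": 0, "jaw": -0.1},
  {"delta_pos": [0, 30, 0], "turn": 0, "jaw": -0.1},
  {"delta_pos": [0, 0, 0], "turn": 0, "jaw": -0.1},
  {"delta_pos": [0, 0, 0], "turn": 0, "jaw": -0.1},
])

```text
time: 11.95
tool_pos: [0.5078, 0.0208, 0.3473]
tcp_rot: [-3.056, 0.726, 0.001]
wrist_force: [0.0, -0.4, -3.1]
width: 0.694
grip_force: 44.7
```

```bash
python3 - <<'E'
from h import *
import pickle
st,c,f=snap("w7"); pickle.dump((st,c,f),open("w7.pkl","wb")); print(st["tool_pos"],np.degrees(phi(st)))
im=c["pixels"][:,:,::-1].copy(); a=np.radians(-116.5); n=np.array([-np.sin(a),np.cos(a),0])
C=np.array([.5955,-.0215,0])
for k,z,col in ((-36,29,(255,0,255)),(0,29,(255,0,255)),(36,29,(255,0,255)),(18,58,(0,255,0))): draw(im,hull(c,f,C+n*k/1e3+[0,0,z/1e3],a),col)
cv2.imwrite("pics/w7c.png",cv2.resize(im,(800,600),interpolation=cv2.INTER_CUBIC))
for k in (-18,): print(plan(st,C+n*k/1e3,a,.217))
E
```

```text
[0.50780145 0.02080599 0.34727713] -26.708898621754862
turn -0.004 after-turn delta [79.4, -1.3, 130.3] mm; phi -26.5
```

View pics/w7c.png

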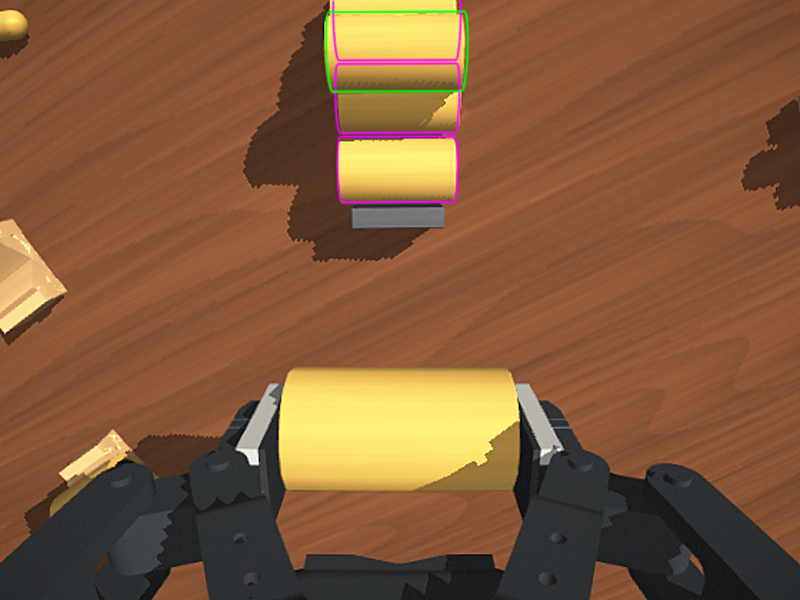

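The overlay shows the first sleeve well seated (green on its edges at (397,50)) and the bottom row matching. Now the near slot.

Emit:
drive_tool([
  {"delta_pos": [20, -1, 0], "turn": -0.004, "jaw": -0.1},
  {"delta_pos": [25, 0, 10], "turn": 0, "jaw": -0.1},
  {"delta_pos": [22, 0, 25], "turn": 0, "jaw": -0.1},
  {"delta_pos": [12, 0, 30], "turn": 0, "jaw": -0.1},
  {"delta_pos": [0, 0, 28], "turn": 0, "jaw": -0.1},
  {"delta_pos": [0, 0, 20], "turn": 0, "jaw": -0.1},
  {"delta_pos": [0, 0, 5], "turn": 0, "jaw": -0.1},
  {"delta_pos": [0, 0, 0], "turn": 0, "jaw": -0.1},
])

```text
time: 12.67
tool_pos: [0.5793, -0.011, 0.227]
tcp_rot: [3.059, -0.713, -0.008]
wrist_force: [-0.2, -0.1, -2.3]
width: 0.696
grip_force: 44.7
```

Emit:
drive_tool([
  {"delta_pos": [0, 0, 0], "turn": 0, "jaw": -0.1},
  {"delta_pos": [0, 0, 0], "turn": 0, "jaw": -0.1},
])

```text
time: 12.83
tool_pos: [0.5813, -0.0117, 0.2316]
tcp_rot: [-3.059, 0.713, -0.005]
wrist_force: [-0.0, -0.8, -2.5]
width: 0.697
grip_force: 44.7
```

```bash
python3 - <<'E'
from h import *
st=bot.read_state(); a=np.radians(-116.5); n=np.array([-np.sin(a),np.cos(a)])
print(st["tool_pos"],st["wrist_force"],plan(st,np.array([.5955,-.0215])-.018*n,a,.217))
E
```

```text
[ 0.58128597 -0.01169413  0.2315912 ] [-0.04585432 -0.75964589 -2.51987691] turn 0.004 after-turn delta [-0.9, 2.4, 14.6] mm; phi -26.5
```

Emit:
drive_tool([
  {"delta_pos": [-2, 2.4, 6], "turn": 0.003, "jaw": -0.1},
  {"delta_pos": [0, 0, 5], "turn": 0, "jaw": -0.1},
  {"delta_pos": [0, 0, 1.5], "turn": 0, "jaw": -0.1},
  {"delta_pos": [0, 0, 0], "turn": 0, "jaw": -0.1},
  {"delta_pos": [0, 0, 0], "turn": 0, "jaw": -0.1},
])

```text
time: 13.25
tool_pos: [0.5776, -0.0138, 0.218]
tcp_rot: [-3.058, 0.72, -0.003]
wrist_force: [0.9, -1.6, 0.9]
width: 0.696
grip_force: 45.2
```

Emit:
drive_tool([
  {"delta_pos": [0, 0, 1], "turn": 0, "jaw": -0.1},
  {"delta_pos": [0, 0, 0], "turn": 0, "jaw": -0.1},
  {"delta_pos": [0, 0, 0], "turn": 0, "jaw": -0.1},
])

```text
time: 13.5
tool_pos: [0.5782, -0.014, 0.2177]
tcp_rot: [3.058, -0.719, 0.005]
wrist_force: [1.1, -1.6, 5.0]
width: 0.696
grip_force: 45.7
```

Emit:
drive_tool([
  {"delta_pos": [0, 0, 1], "turn": 0, "jaw": -0.1},
  {"delta_pos": [0, 0, 0], "turn": 0, "jaw": -0.1},
  {"delta_pos": [0, 0, 0], "turn": 0, "jaw": -0.1},
])

```text
time: 13.75
tool_pos: [0.5787, -0.014, 0.2173]
tcp_rot: [-3.058, 0.719, -0.007]
wrist_force: [1.1, -2.6, 6.9]
width: 0.695
grip_force: 46.0
```

Contact at 0.2173, sliding into the saddle. Releasing.

Emit:
drive_tool([
  {"delta_pos": [0.5, 0, 0], "turn": 0, "jaw": 0.42},
  {"delta_pos": [0, 0, 0], "turn": 0, "jaw": 0.5},
  {"delta_pos": [0, 0, 0], "turn": 0, "jaw": 0.7},
  {"delta_pos": [0, 0, 0], "turn": 0, "jaw": 1},
  {"delta_pos": [0, 0, 0], "turn": 0, "jaw": 1},
  {"delta_pos": [0, 0, -20], "turn": 0, "jaw": 1},
  {"delta_pos": [0, 0, -35], "turn": 0, "jaw": 1},
  {"delta_pos": [0, 0, -35], "turn": 0, "jaw": 1},
])

```text
time: 14.42
tool_pos: [0.5764, -0.0136, 0.3039]
tcp_rot: [3.057, -0.719, -0.008]
wrist_force: [1.8, 0.6, 0.4]
width: 0.998
grip_force: 0.0
```

```bash
python3 - <<'E'
from h import *
st=bot.read_state();print(st["tool_pos"],np.degrees(phi(st)))
print("B",plan(st,[.4644,.2667],np.radians(-83.2),.31))
E
```

```text
[ 0.57638004 -0.01358214  0.3038798 ] -26.479668084379554
B turn -0.581 after-turn delta [-78.0, -291.6, -6.1] mm; phi 6.8
```

Emit:
drive_tool([
  {"delta_pos": [0, 0, -10], "turn": -0.116, "jaw": 1},
  {"delta_pos": [0, 0, 0], "turn": -0.116, "jaw": 1},
  {"delta_pos": [0, 0, 0], "turn": -0.116, "jaw": 1},
  {"delta_pos": [0, 0, 0], "turn": -0.116, "jaw": 1},
  {"delta_pos": [0, 0, 0], "turn": -0.117, "jaw": 1},
  {"delta_pos": [-10, -36, 0], "turn": 0, "jaw": 1},
  {"delta_pos": [-10, -36, 0], "turn": 0, "jaw": 1},
  {"delta_pos": [-10, -36, 0], "turn": 0, "jaw": 1},
])

```text
time: 15.08
tool_pos: [0.5344, 0.0905, 0.3149]
tcp_rot: [-3.136, -0.183, 0.001]
wrist_force: [0.4, 0.5, -0.4]
width: 1.003
grip_force: 0.0
```

Emit:
drive_tool([
  {"delta_pos": [-10, -37, 0], "turn": 0, "jaw": 1},
  {"delta_pos": [-10, -37, 0], "turn": 0, "jaw": 1},
  {"delta_pos": [-10, -37, 0], "turn": 0, "jaw": 1},
  {"delta_pos": [-10, -37, 0], "turn": 0, "jaw": 1},
  {"delta_pos": [-8, -36, 4], "turn": 0, "jaw": 1},
  {"delta_pos": [0, 0, 0], "turn": 0, "jaw": 1},
  {"delta_pos": [0, 0, 0], "turn": 0, "jaw": 1},
])

```text
time: 15.67
tool_pos: [0.4644, 0.2686, 0.3107]
tcp_rot: [3.135, 0.193, -0.001]
wrist_force: [0.3, 0.2, -0.2]
width: 1.0
grip_force: 0.0
```

```bash
python3 - <<'E'
from h import *
st,c,f=snap("w8"); print(st["tool_pos"],np.degrees(phi(st)))
v,i=fit(c,f,[.4644,.2667],np.radians(-83.2),.032); print(v,np.degrees(v[2]),i); print(plan(st,v,v[2],.191))
E
```

```text
[0.46440552 0.26860194 0.31069429] 7.049953264281589
[ 0.46659781  0.26676761 -1.43136125] -82.0109583779976 0.9603698811096433
turn -0.016 after-turn delta [1.9, 2.1, 119.7] mm; phi 8.0
```

Emit:
drive_tool([
  {"delta_pos": [2, 1, 15], "turn": -0.016, "jaw": 1},
  {"delta_pos": [0, 0, 30], "turn": 0, "jaw": 1},
  {"delta_pos": [0, 0, 30], "turn": 0, "jaw": 1},
  {"delta_pos": [0, 0, 25], "turn": 0, "jaw": 1},
  {"delta_pos": [0, 0, 15], "turn": 0, "jaw": 1},
  {"delta_pos": [0, 0, 5], "turn": 0, "jaw": 1},
  {"delta_pos": [0, 0, 0], "turn": 0, "jaw": 1},
  {"delta_pos": [0, 0, 0], "turn": 0, "jaw": 1},
])

```text
time: 16.38
tool_pos: [0.4685, 0.2655, 0.1917]
tcp_rot: [-3.135, -0.209, -0.001]
wrist_force: [-0.2, -0.0, 0.1]
width: 1.002
grip_force: 0.0
```

```bash
python3 - <<'E'
from h import *
st=bot.read_state();print(st["tool_pos"],plan(st,[.4666,.2668],-1.431,.191))
E
```

```text
[0.46845676 0.26550823 0.1916982 ] turn -0.006 after-turn delta [-1.7, -1.5, 0.7] mm; phi 8.0
```

Emit:
drive_tool([
  {"delta_pos": [-1.7, -1.5, 1], "turn": -0.005, "jaw": 1},
  {"delta_pos": [0, 0, 0], "turn": 0, "jaw": -0.1},
  {"delta_pos": [0, 0, 0], "turn": 0, "jaw": -0.1},
  {"delta_pos": [0, 0, 0], "turn": 0, "jaw": -0.1},
  {"delta_pos": [0, 0, 0], "turn": 0, "jaw": -0.1},
  {"delta_pos": [0, 0, 0], "turn": 0, "jaw": -0.1},
  {"delta_pos": [0, 0, 0], "turn": 0, "jaw": -0.1},
])

```text
time: 16.97
tool_pos: [0.4663, 0.2677, 0.1916]
tcp_rot: [-3.133, -0.22, -0.003]
wrist_force: [-0.9, -1.3, 6.3]
width: 0.69
grip_force: 43.3
```

```bash
python3 - <<'E'
from h import *
st=bot.read_state();print(st["tool_pos"],np.degrees(phi(st)),plan(st,[.5955-.080,-.0215+.040],np.radians(-116.5),.35))
E
```

```text
[0.46627462 0.26774273 0.19163392] 8.0423977549547 turn 0.603 after-turn delta [155.3, 201.1, -158.4] mm; phi -26.5
```

Emit:
drive_tool([
  {"delta_pos": [0, 0, -20], "turn": 0, "jaw": -0.1},
  {"delta_pos": [0, 0, -35], "turn": 0, "jaw": -0.1},
  {"delta_pos": [0, 0, -35], "turn": 0.1, "jaw": -0.1},
  {"delta_pos": [0, 0, -35], "turn": 0.1, "jaw": -0.1},
  {"delta_pos": [0, 0, -35], "turn": 0.1, "jaw": -0.1},
  {"delta_pos": [0, 0, 0], "turn": 0.1, "jaw": -0.1},
  {"delta_pos": [0, 0, 0], "turn": 0.1, "jaw": -0.1},
  {"delta_pos": [0, 0, 0], "turn": 0.103, "jaw": -0.1},
])

```text
time: 17.63
tool_pos: [0.4656, 0.2676, 0.3514]
tcp_rot: [-3.055, 0.728, -0.002]
wrist_force: [0.6, -0.1, -2.8]
width: 0.69
grip_force: 44.6
```

Emit:
drive_tool([
  {"delta_pos": [22, 29, 0], "turn": 0, "jaw": -0.1},
  {"delta_pos": [23, 30, 0], "turn": 0, "jaw": -0.1},
  {"delta_pos": [23, 30, 0], "turn": 0, "jaw": -0.1},
  {"delta_pos": [23, 30, 0], "turn": 0, "jaw": -0.1},
  {"delta_pos": [23, 30, 0], "turn": 0, "jaw": -0.1},
  {"delta_pos": [23, 30, 0], "turn": 0, "jaw": -0.1},
  {"delta_pos": [18, 23, 0], "turn": 0, "jaw": -0.1},
  {"delta_pos": [0, 0, 0], "turn": 0, "jaw": -0.1},
])

```text
time: 18.3
tool_pos: [0.5146, 0.0132, 0.3501]
tcp_rot: [3.054, -0.727, 0.002]
wrist_force: [0.0, 0.0, -2.8]
width: 0.696
grip_force: 44.9
```

Emit:
drive_tool([
  {"delta_pos": [0, 0, 0], "turn": 0, "jaw": -0.1},
])

```text
time: 18.38
tool_pos: [0.514, 0.0162, 0.3499]
tcp_rot: [-3.056, 0.726, 0.001]
wrist_force: [-0.7, 1.1, -2.9]
width: 0.693
grip_force: 44.9
```

```bash
python3 - <<'E'
from h import *
st,c,f=snap("w9"); print(st["tool_pos"],np.degrees(phi(st)))
im=c["pixels"][:,:,::-1].copy(); a=np.radians(-116.5); n=np.array([-np.sin(a),np.cos(a),0])
C=np.array([.5955,-.0215,0])
for k,z,col in ((-36,29,(255,0,255)),(-18,58,(0,255,0)),(18,58,(0,255,0))): draw(im,hull(c,f,C+n*k/1e3+[0,0,z/1e3],a),col)
cv2.imwrite("pics/w9c.png",cv2.resize(im,(800,600),interpolation=cv2.INTER_CUBIC))
print(plan(st,C,a,.246))
E
```

```text
[0.51399429 0.01615514 0.34987188] -26.734055447823213
turn -0.004 after-turn delta [89.7, -2.7, 103.9] mm; phi -26.5
```

View pics/w9c.png

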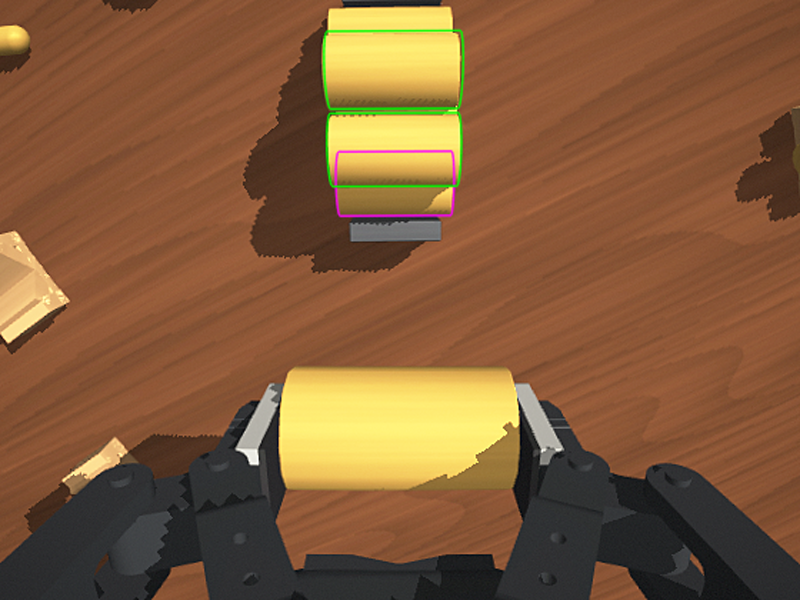

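Both second-row sleeves lie in the predicted outlines at (395,70) and (395,150). The third goes on top.

Emit:
drive_tool([
  {"delta_pos": [20, -1, 0], "turn": -0.004, "jaw": -0.1},
  {"delta_pos": [28, -1, 0], "turn": 0, "jaw": -0.1},
  {"delta_pos": [26, 0, 10], "turn": 0, "jaw": -0.1},
  {"delta_pos": [14, 0, 25], "turn": 0, "jaw": -0.1},
  {"delta_pos": [0, 0, 25], "turn": 0, "jaw": -0.1},
  {"delta_pos": [0, 0, 20], "turn": 0, "jaw": -0.1},
  {"delta_pos": [0, 0, 6], "turn": 0, "jaw": -0.1},
  {"delta_pos": [0, 0, 0], "turn": 0, "jaw": -0.1},
])

```text
time: 19.1
tool_pos: [0.5924, -0.0182, 0.2613]
tcp_rot: [3.059, -0.712, -0.01]
wrist_force: [-1.0, -0.9, -2.0]
width: 0.697
grip_force: 44.8
```

Emit:
drive_tool([
  {"delta_pos": [0, 0, 0], "turn": 0, "jaw": -0.1},
  {"delta_pos": [0, 0, 0], "turn": 0, "jaw": -0.1},
])

```text
time: 19.27
tool_pos: [0.5946, -0.0191, 0.266]
tcp_rot: [-3.059, 0.713, -0.005]
wrist_force: [-0.1, -0.6, -1.6]
width: 0.696
grip_force: 44.8
```

```bash
python3 - <<'E'
from h import *
st=bot.read_state(); a=np.radians(-116.5)
print(st["tool_pos"],st["wrist_force"],plan(st,np.array([.5955,-.0215]),a,.246))
E
```

```text
[ 0.59464797 -0.01907156  0.26597997] [-0.0921837  -0.6034259  -1.57785518] turn 0.004 after-turn delta [1.8, 1.8, 20.0] mm; phi -26.5
```

Emit:
drive_tool([
  {"delta_pos": [1.3, 1.8, 6], "turn": 0.003, "jaw": -0.1},
  {"delta_pos": [0, 0, 6], "turn": 0, "jaw": -0.1},
  {"delta_pos": [0, 0, 4], "turn": 0, "jaw": -0.1},
  {"delta_pos": [0, 0, 2], "turn": 0, "jaw": -0.1},
  {"delta_pos": [0, 0, 0], "turn": 0, "jaw": -0.1},
  {"delta_pos": [0, 0, 0], "turn": 0, "jaw": -0.1},
])

```text
time: 19.77
tool_pos: [0.5942, -0.0221, 0.246]
tcp_rot: [3.058, -0.72, -0.001]
wrist_force: [0.5, 0.6, -3.3]
width: 0.693
grip_force: 45.0
```

Emit:
drive_tool([
  {"delta_pos": [0, 0, 0.7], "turn": 0, "jaw": -0.1},
  {"delta_pos": [0, 0, 0], "turn": 0, "jaw": -0.1},
  {"delta_pos": [0, 0, 0], "turn": 0, "jaw": -0.1},
])

```text
time: 20.02
tool_pos: [0.5943, -0.022, 0.2456]
tcp_rot: [-3.058, 0.72, -0.0]
wrist_force: [0.3, 0.4, -2.4]
width: 0.693
grip_force: 45.1
```

Emit:
drive_tool([
  {"delta_pos": [0, 0, 0.8], "turn": 0, "jaw": -0.1},
  {"delta_pos": [0, 0, 0], "turn": 0, "jaw": -0.1},
  {"delta_pos": [0, 0, 0], "turn": 0, "jaw": -0.1},
])

```text
time: 20.27
tool_pos: [0.5946, -0.0221, 0.2452]
tcp_rot: [-3.058, 0.719, -0.002]
wrist_force: [-0.1, -0.2, 0.4]
width: 0.692
grip_force: 45.2
```

Emit:
drive_tool([
  {"delta_pos": [0, 0, 0.8], "turn": 0, "jaw": -0.1},
  {"delta_pos": [0, 0, 0], "turn": 0, "jaw": -0.1},
  {"delta_pos": [0, 0, 0], "turn": 0, "jaw": -0.1},
])

```text
time: 20.52
tool_pos: [0.5948, -0.0221, 0.2449]
tcp_rot: [-3.058, 0.719, -0.003]
wrist_force: [-0.3, -1.1, 5.4]
width: 0.699
grip_force: 45.7
```

Contact is made. Releasing slowly and rising.

Emit:
drive_tool([
  {"delta_pos": [0, 0, -0.4], "turn": 0, "jaw": 0.42},
  {"delta_pos": [0, 0, 0], "turn": 0, "jaw": 0.5},
  {"delta_pos": [0, 0, 0], "turn": 0, "jaw": 0.7},
  {"delta_pos": [0, 0, 0], "turn": 0, "jaw": 1},
  {"delta_pos": [0, 0, 0], "turn": 0, "jaw": 1},
  {"delta_pos": [0, 0, -20], "turn": 0, "jaw": 1},
  {"delta_pos": [0, 0, -35], "turn": 0, "jaw": 1},
  {"delta_pos": [0, 0, -35], "turn": 0, "jaw": 1},
])

```text
time: 21.18
tool_pos: [0.5933, -0.0219, 0.333]
tcp_rot: [3.057, -0.719, -0.008]
wrist_force: [1.7, -0.4, 0.0]
width: 1.005
grip_force: 0.0
```

Emit:
drive_tool([
  {"delta_pos": [-30, 0, -15], "turn": 0, "jaw": 1},
  {"delta_pos": [-35, 0, 0], "turn": 0, "jaw": 1},
  {"delta_pos": [-35, 0, 0], "turn": 0, "jaw": 1},
  {"delta_pos": [0, 0, 0], "turn": 0, "jaw": 1},
  {"delta_pos": [0, 0, 0], "turn": 0, "jaw": 1},
])

```text
time: 21.6
tool_pos: [0.5031, 0.0232, 0.349]
tcp_rot: [3.058, -0.717, -0.001]
wrist_force: [-1.0, 0.3, -0.3]
width: 1.0
grip_force: 0.0
```

```bash
python3 - <<'E'
from h import *
st,c,f=snap("w10"); print(st["tool_pos"])
a=np.radians(-116.5); n=np.array([-np.sin(a),np.cos(a),0]); C=np.array([.5955,-.0215,0])
s=bot.read_camera("scene"); sf=s["camera_from_world"]; out=[]
for cc,ff in ((c,f),(s,sf)):
    S=5; u=proj(cc,C+[0,0,.06],ff); o=np.maximum(u-[40,60],0).astype(int)
    im=cv2.resize(cc["pixels"][o[1]:o[1]+120,o[0]:o[0]+80,::-1],(400,600),interpolation=cv2.INTER_CUBIC) if cc is s else None
    if im is None:
        S=4; o=np.maximum(u-[50,75],0).astype(int); im=cv2.resize(cc["pixels"][o[1]:o[1]+150,o[0]:o[0]+100,::-1],(400,600),interpolation=cv2.INTER_CUBIC)
    for k,z,col in ((-18,58,(0,255,0)),(18,58,(0,255,0)),(0,87,(255,0,255))): draw(im,hull(cc,ff,C+n*k/1e3+[0,0,z/1e3],a),col,S,o)
    out.append(im)
cv2.imwrite("pics/fin.png",np.hstack(out))
E
```

```text
[0.50314787 0.02323667 0.34896585]
```

View pics/fin.png

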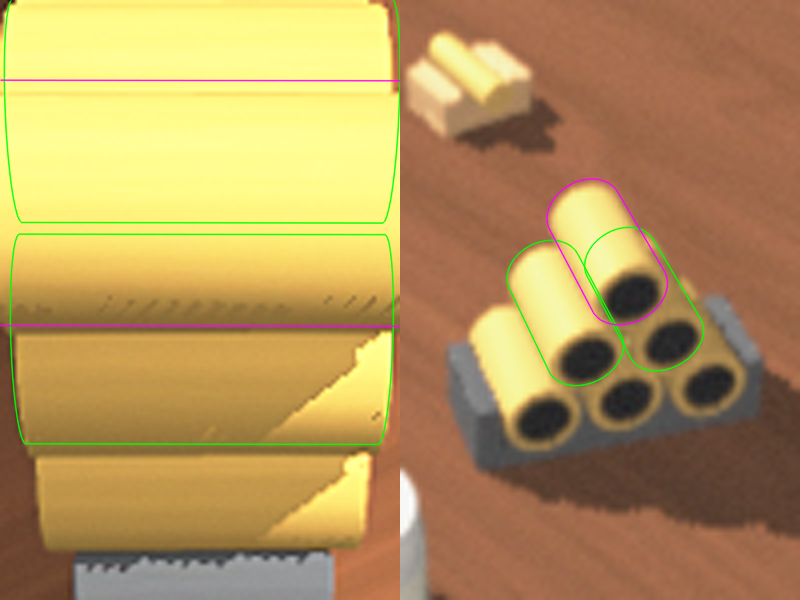

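The view shows a complete pyramid. The top sleeve's bore is at (637,297), the second row's at (587,357) and (672,343), and the bottom row and thin bar have not moved. Handing in.

```bash
python3 -c "
from workcell import bot
print(bot.finish_job())"
```

```text
the job is handed in; nothing more can be done
None
```

The pyramid is built and handed in: two sleeves saddled on the bottom row and the third on top, each set down by feel, with the last pictures showing every sleeve in place; no verdict came back on hand-in.

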